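# Put the cone-ended dops away in their stands

### The job

Put the four cone-ended dops away: stand each one upright on the floor of the pocket of the round wooden stand that matches it in size, the smallest dop in the smallest stand and so on up to the largest in the largest. Leave the two flat-headed dops standing where they are on the bench.

Things in the scene. Friction and masses are not known exactly. Their poses are not given: they have to be found in the camera images.
- dop_xs_center (a point): the smallest cone-ended dop (a solid aluminium work holder), loose, standing upright on the bench at the start: a plain cylinder 24 mm in diameter and 52 mm tall, topped by a pointed cone, 64 mm tall over all. The point is on its axis half-way up, 32 mm above its flat foot; z runs up along the axis to the tip.
- dop_s_center (a point): the second smallest cone-ended dop (a solid aluminium work holder), loose, standing upright on the bench at the start: a plain cylinder 32 mm in diameter and 54 mm tall, topped by a pointed cone, 70 mm tall over all. The point is on its axis half-way up, 35 mm above its flat foot; z runs up along the axis to the tip.
- dop_m_center (a point): the second largest cone-ended dop (a solid aluminium work holder), loose, standing upright on the bench at the start: a plain cylinder 42 mm in diameter and 55 mm tall, topped by a pointed cone, 76 mm tall over all. The point is on its axis half-way up, 38 mm above its flat foot; z runs up along the axis to the tip.
- dop_l_center (a point): the largest cone-ended dop (a solid aluminium work holder), loose, standing upright on the bench at the start: a plain cylinder 54 mm in diameter and 55 mm tall, topped by a pointed cone, 82 mm tall over all. The point is on its axis half-way up, 41 mm above its flat foot; z runs up along the axis to the tip.
- stand_xs_pocket (a point): the smallest of the four fixed round dark-wood stands: 60 mm outside diameter, 18 mm tall, with a flat-bottomed round pocket 40 mm in diameter and 8 mm deep, lined in black. The point is the centre of the pocket's floor, 10 mm above the bench; z is up. It belongs to the smallest cone-ended dop.
- stand_s_pocket (a point): the second smallest of the four fixed round dark-wood stands: 68 mm outside diameter, 18 mm tall, with a flat-bottomed round pocket 48 mm in diameter and 8 mm deep, lined in black. The point is the centre of the pocket's floor, 10 mm above the bench; z is up. It belongs to the second smallest cone-ended dop.
- stand_m_pocket (a point): the second largest of the four fixed round dark-wood stands: 78 mm outside diameter, 18 mm tall, with a flat-bottomed round pocket 58 mm in diameter and 8 mm deep, lined in black. The point is the centre of the pocket's floor, 10 mm above the bench; z is up. It belongs to the second largest cone-ended dop.
- stand_l_pocket (a point): the largest of the four fixed round dark-wood stands: 90 mm outside diameter, 18 mm tall, with a flat-bottomed round pocket 70 mm in diameter and 8 mm deep, lined in black. The point is the centre of the pocket's floor, 10 mm above the bench; z is up. It belongs to the largest cone-ended dop.
- flat_s_center (a point): the smaller flat-headed dop, loose, aluminium, to be left alone: a shank 24 mm in diameter with a flat disc head 40 mm in diameter and 8 mm thick on top, 60 mm tall over all. The point is on its axis, 30 mm above its foot.
- flat_l_center (a point): the larger flat-headed dop, loose, aluminium, to be left alone: a shank 36 mm in diameter with a flat disc head 58 mm in diameter and 8 mm thick on top, 72 mm tall over all. The point is on its axis, 36 mm above its foot.
Mind the look-alikes: they are no part of the job. What is shaped like the part that bears stand_s_pocket but blue or orange is not meant.

How it is judged:
By the outcome, as a careful person would: the job done as asked, in the order asked, and still so for the second after the job is handed in, with the robot touching nothing.
It also fails if it takes over 128 s, if anything falls off the work surface, if the arm or the gripper's body presses on something with over 40 N, if the wrist force passes 120 N, or if a joint passes its speed limit or range.

### The arm

A 6-joint arm with a two-finger parallel gripper is mounted at the origin on the work surface. World frame = base frame: x ahead of the robot, y to its left, z up, the work surface at z = 0. Lengths are in mm, angles in rad, forces in N, time in s.
With the tool pointing down it reaches from about 350 to 975 mm from the base axis. Payload 7.1 kg.
Tool frame: the origin (TCP) lies at the very end of the fingers, on their centre line; the grasp point (between the pads) lies 19 mm behind it (ctrl.pinch_z is the distance from the TCP to the grasp point, in mm); z points along the fingers, y is the direction in which the jaws open and shut (so a half turn about z gives the same grasp; the last joint's range is limited). The gripper opens to 88 mm and grips with 3 to 60 N. Pads are 20 mm wide; open, the fingers measure 115 mm over their backs; the gripper's body (75 mm by 178 mm) begins 61 mm behind the grasp point.
Start: joints at [1.123, 0.423, 1.63, -0, 1.089, -0.019], TCP at [259.83, 568.413, 222.675] pointing down, gripper open.
Joint ranges: [-3, 3], [-0.9, 2.11], [0.09, 2.58], [-1.31, 4.45], [0.11, 2.69], [-2.54, 2.54]. Speed limits (rad/s): [2.39, 2.39, 3.01, 3.14, 3.14, 3.14].

### API

Orientations are given as a rotation vector (axis times angle).
In Python, from workcell import ctrl gives the robot as it stands.
- The arm moves only by the shell command python3 -m inch 'ROWS' [OPENING]. ROWS is JSON, a list of rows, each an object with "xyz": the shift along the tool's x, y, z in cm, a list of three; "spin": the turn about the tool's z in degrees. A call has 1 to 20 rows; each row is the pose to reach, as a shift and turn from the pose measured when the call began, along the tool's axes at that moment; what a row does not reach only later rows make up. A row lasts 1/10 s, in which the tool goes at most 50 mm and 8.59 degrees, less where a joint would pass 70% of its speed; a pose out of reach is approached as far as the arm can. A call with a gripper value outside its range is refused whole. OPENING is the closure, from 0 (fully open) to 1 (shut), set as the call begins (- or left out, the last holds). The fingers move at their own pace and stop on an object; the grip force is fixed at half the most. Time passes only in rows, so rows that repeat a pose let the fingers close. It gives the time, the measured TCP pose, the force and the opening at its end, in the units of the state.
- ctrl.get_obs(): the state, without advancing time (a new reading comes with each control period).
- ctrl.get_image(name): name is "side" or "top" or "wrist"; returns the picture (400x640x3 uint8, red, green, blue); there is no depth.
- ctrl.camera_info(name): a dict with "camera_matrix" (3x3 intrinsics, pixels), "R" (3x3) and "t" (3): a world point X has camera coordinates R X + t; the wrist camera has in their place "hand_eye" (4x4, takes a point from camera to tool coordinates, whose origin is the TCP and whose axes are the flange's). Camera axes: x right, y down, z forward; pixel columns grow to the right and rows downward; lengths in mm; the calibration is good to about 2 mm. The wrist camera is an equidistant fisheye: a pixel r from the principal point sees the ray r / f radians off the axis. A picture is of the moment at which its call begins: read the wrist's pose just before it. camera_info takes no time and is no camera call.
- ctrl.close_job(): hands the job in, once; it reports no verdict.
The state is a dict: "t": time; "qpos": joint angles; "qvel": joint speeds; "joint_torque": joint torques, N m; "ee_pos": TCP position; "orientation": TCP orientation; "ft_force": force on the tool from outside, world axes, zero at the start; "moment": the same for the moment, N m; "width": finger opening in mm.
Only numpy, scipy, OpenCV 4.12 (cv2) and the standard library are available. Lean on these libraries where they do the work, as an engineer would, in place of code of your own. Each camera call takes 0.05 s, during which the arm holds its last target. There are 200 camera calls.

## Working session

There is one attempt and no reset: what is moved stays moved. The work goes in short steps, Python scripts to look and compute and a shell command to move; the robot and the scene stay as the last step left them, time stands still between calls to the robot, and variables do not carry over. Pictures are saved under pics/ and viewed, about 12 in all and at most 16, crops included, and the job is handed in when it is done.

```bash
mkdir -p pics; python3 - <<'E'
from workcell import ctrl
import cv2
o=ctrl.get_obs();print(o['t'],o['ee_pos'],o['orientation'],o['width'],ctrl.pinch_z)
for n in('top','side'):
    im=ctrl.get_image(n);cv2.imwrite(f'pics/{n}0.png',im[:,:,::-1]);c=ctrl.camera_info(n);print(n,c)
E
```

```text
0.0 [259.55446845 567.90377075 221.85497855] [-6.68258088e-01 -3.06928226e+00  2.49315182e-03] 88.21392003867307 18.700000000000003
top {'camera_matrix': array([[490.9225934 ,   0.        , 315.07205029],
       [  0.        , 490.9225934 , 204.46804925],
       [  0.        ,   0.        ,   1.        ]]), 'R': array([[ 0.00174367, -0.99997684, -0.00657888],
       [-0.99537422, -0.00110362, -0.09606743],
       [ 0.09605795,  0.00671596, -0.99535309]]), 't': array([  16.82141049,  474.87077996, 1218.70399396])}
side {'camera_matrix': array([[481.68357512,   0.        , 313.34887685],
       [  0.        , 481.68357512, 187.45669029],
       [  0.        ,   0.        ,   1.        ]]), 'R': array([[ 0.89321562, -0.44947239,  0.01185031],
       [-0.25327819, -0.52475479, -0.81270079],
       [ 0.37150507,  0.72291561, -0.58256072]]), 't': array([-442.99932217,  169.1854806 , 1066.71076641])}
```

View pics/top0.png

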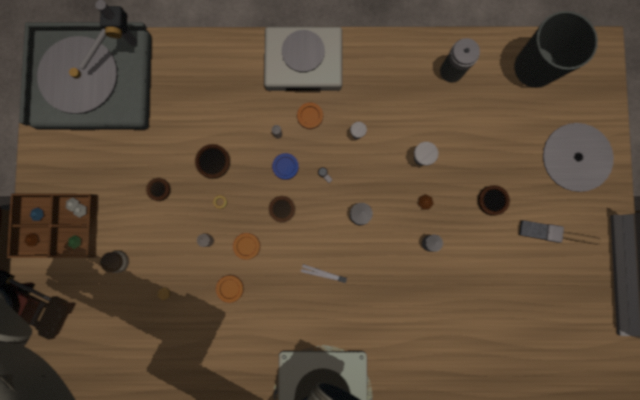

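View pics/side0.png

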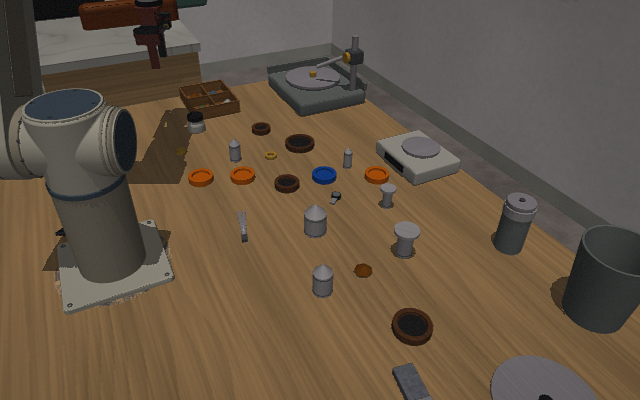

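The top view shows these objects:
- **Dark stands:** (213,161), (158,189), (282,209) and (494,200). The blue (285,166) and orange (310,116), (247,246), (231,288) ones are decoys.
- **Cone dops:** (277,132), (205,240), (432,243) and (361,214).
- **Flat dops:** (358,130) and (426,154).

Next I'll measure sizes and positions.

```bash
cat > h.py <<'E'
from workcell import ctrl
import cv2,numpy as np
from scipy.spatial.transform import Rotation as Ro
def proj(n,X):
    c=ctrl.camera_info(n);p=c['camera_matrix']@(c['R']@np.array(X,float)+c['t']);return p[:2]/p[2]
def ray(n,uv):
    c=ctrl.camera_info(n);d=c['R'].T@np.linalg.solve(c['camera_matrix'],[uv[0],uv[1],1.]);return -c['R'].T@c['t'],d
def plane(n,uv,z):
    o,d=ray(n,uv);return o+d*(z-o[2])/d[2]
def togo(X,Y,Z):
    "shift in cm along tool axes to TCP target"
    o=ctrl.get_obs();R=Ro.from_rotvec(o['orientation']).as_matrix()
    return np.round(R.T@(np.array([X,Y,Z])-o['ee_pos'])/10,2)
E
python3 - <<'E'
from h import *
im=cv2.imread('pics/top0.png');big=cv2.resize(im,None,fx=4,fy=4,interpolation=cv2.INTER_CUBIC)
hsv=cv2.cvtColor(big,cv2.COLOR_BGR2HSV);V=hsv[:,:,2];S=hsv[:,:,1]
vis=cv2.convertScaleAbs(big,alpha=2.2)
def blob(mask,u,v,w):
    m=np.zeros_like(mask);m[4*(v-w):4*(v+w),4*(u-w):4*(u+w)]=mask[4*(v-w):4*(v+w),4*(u-w):4*(u+w)]
    cs,_=cv2.findContours(m,cv2.RETR_EXTERNAL,cv2.CHAIN_APPROX_NONE)
    return max(cs,key=cv2.contourArea)
for u,v in[(213,161),(158,189),(282,209),(494,200)]:
    thr=.66*np.median(V[4*(v-28):4*(v+28),4*(u-28):4*(u+28)])
    c=cv2.convexHull(blob((V<thr).astype('uint8')*255,u,v,24))
    cv2.drawContours(vis,[c],-1,(0,255,0),1)
    e=cv2.fitEllipse(c);ctr=((e[0][0]-1.5)/4,(e[0][1]-1.5)/4);P=plane('top',ctr,14)
    print('stand',u,v,'P',P.round(1),'diam mm',np.array(e[1])/4/490.9*1190)
for u,v,h in[(277,132,32),(205,240,35),(432,243,38),(361,214,41),(358,130,50),(426,154,60)]:
    c=cv2.convexHull(blob((S<70).astype('uint8')*255,u,v,17))
    cv2.drawContours(vis,[c],-1,(0,0,255),1)
    M=cv2.moments(c);ctr=((M['m10']/M['m00']-1.5)/4,(M['m01']/M['m00']-1.5)/4)
    print('dop',u,v,'ctr',np.round(ctr,1),'P',plane('top',ctr,h).round(1),'eqdiam',np.sqrt(M['m00']*4/np.pi)/4/490.9*1165)
# side tips
for n,uv in dict(xs=(348,148),s=(234.5,139),m=(322,264),l=(315,204)).items():
    h=dict(xs=64,s=70,m=76,l=82)[n];print(n,'side tip',plane('side',uv,h).round(1))
cv2.imwrite('pics/top1.png',vis[320:1120,520:2080][:, :][::2,::2])
E
```

```text
stand 213 161 P [587.4 281.9  14. ] diam mm [82.21560595 84.37743507]
stand 158 189 P [514.7 419.   14. ] diam mm [55.30643269 58.49197731]
stand 282 209 P [465.2 103.2  14. ] diam mm [60.8308641  61.55825514]
stand 494 200 P [ 487.8 -433.9   14. ] diam mm [72.6463403  78.62835486]
dop 277 132 ctr [276.3 130.5] P [663.2 116.6  32. ] eqdiam 24.684115349307255
dop 205 240 ctr [203.8 240. ] P [384.5 294.4  35. ] eqdiam 31.26122604434453
dop 432 243 ctr [432.3 242.7] P [ 378.6 -273.    38. ] eqdiam 44.4325171946823
dop 361 214 ctr [360.6 213.4] P [450.8 -95.9  41. ] eqdiam 53.090737538162415
dop 358 130 ctr [357.9 129.5] P [661.3 -89.9  50. ] eqdiam 39.7078048504478
dop 426 154 ctr [425.4 153.3] P [ 598.7 -255.6   60. ] eqdiam 58.304993841253015
xs side tip [662.7 115.6  64. ]
s side tip [388.5 291.2  70. ]
m side tip [ 378.2 -270.7   76. ]
l side tip [451.1 -95.5  82. ]
```

View pics/top1.png

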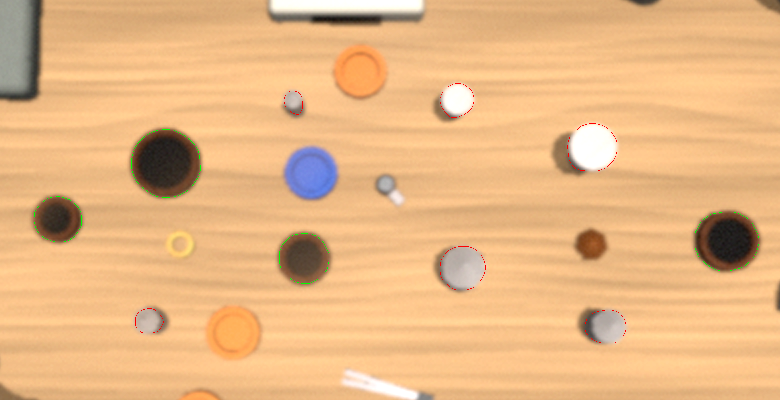

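The contours are clean: s stand at (282,209) is larger than xs at (158,189), l is at (213,161) and m at (494,200). All the dark stands are consistent, so I'll take the xs dop first.

```bash
python3 - <<'E'
from h import *
print(togo(663,116,160))
for n,uv in dict(xs=(261,128),l=(300,143),s=(287,183),m=(412,326)).items(): print(n,plane('side',uv,16).round())
E
```

```text
[-55.48 -24.32   6.23]
xs [515. 413.  16.]
l [587. 273.  16.]
s [465.  96.  16.]
m [ 485. -440.   16.]
```

```bash
python3 -m inch '[{"xyz":[-55.5,-24.3,6.2],"spin":0},{"xyz":[-55.5,-24.3,6.2],"spin":0},{"xyz":[-55.5,-24.3,6.2],"spin":0},{"xyz":[-55.5,-24.3,6.2],"spin":0},{"xyz":[-55.5,-24.3,6.2],"spin":0},{"xyz":[-55.5,-24.3,6.2],"spin":0},{"xyz":[-55.5,-24.3,6.2],"spin":0},{"xyz":[-55.5,-24.3,6.2],"spin":0},{"xyz":[-55.5,-24.3,6.2],"spin":0},{"xyz":[-55.5,-24.3,6.2],"spin":0},{"xyz":[-55.5,-24.3,6.2],"spin":0},{"xyz":[-55.5,-24.3,6.2],"spin":0},{"xyz":[-55.5,-24.3,6.2],"spin":0},{"xyz":[-55.5,-24.3,6.2],"spin":0},{"xyz":[-55.5,-24.3,6.2],"spin":0},{"xyz":[-55.5,-24.3,6.2],"spin":0},{"xyz":[-55.5,-24.3,6.2],"spin":0},{"xyz":[-55.5,-24.3,6.2],"spin":0}]' 0.3
cat >> h.py <<'E'
def wproj(X,o):
    c=ctrl.camera_info('wrist');H=c['hand_eye'];R=Ro.from_rotvec(o['orientation']).as_matrix()
    p=np.linalg.inv(H)@np.r_[R.T@(np.array(X,float)-o['ee_pos']),1];p=p[:3]
    th=np.arctan2(np.hypot(p[0],p[1]),p[2]);K=c['camera_matrix'];a=np.arctan2(p[1],p[0])
    return np.array([K[0,2]+K[0,0]*th*np.cos(a),K[1,2]+K[1,1]*th*np.sin(a)])
def wplane(uv,z,o):
    c=ctrl.camera_info('wrist');H=c['hand_eye'];R=Ro.from_rotvec(o['orientation']).as_matrix();K=c['camera_matrix']
    x,y=(uv[0]-K[0,2])/K[0,0],(uv[1]-K[1,2])/K[1,1];th=np.hypot(x,y)
    d=R@H[:3,:3]@np.array([np.sin(th)*x/th,np.sin(th)*y/th,np.cos(th)]);p=R@H[:3,3]+o['ee_pos']
    return p+d*(z-p[2])/d[2]
def wshot(name,marks):
    o=ctrl.get_obs();im=ctrl.get_image('wrist')[:,:,::-1].copy();cv2.imwrite(f'pics/{name}_raw.png',im)
    for X in marks: cv2.drawMarker(im,tuple(int(round(a)) for a in wproj(X,o)),(0,255,0),cv2.MARKER_CROSS,9,1)
    cv2.imwrite(f'pics/{name}.png',im);return o
E
python3 - <<'E'
from h import *
o=wshot('w0',[(663,116,64),(663,116,0),(587,282,10),(515,419,10),(465,103,10)])
print(o['t'],o['ee_pos'],o['qpos'],o['orientation'],togo(663,116,23))
E
```

```text
t: 1.9
ee_pos: [662.8, 117.3, 160.7]
orientation: [-0.666, -3.07, 0.002]
ft_force: [0.1, 0.4, 1.0]
width: 61.4
1.9 [662.82080039 117.30962531 160.66446707] [ 1.57988673e-01  5.61232521e-01  1.55766233e+00 -1.26514112e-03
  1.02322804e+00 -9.84952435e-01] [-6.65925748e-01 -3.07009868e+00  1.88308324e-03] [-0.04 -0.09 13.77]
```

View pics/w0.png

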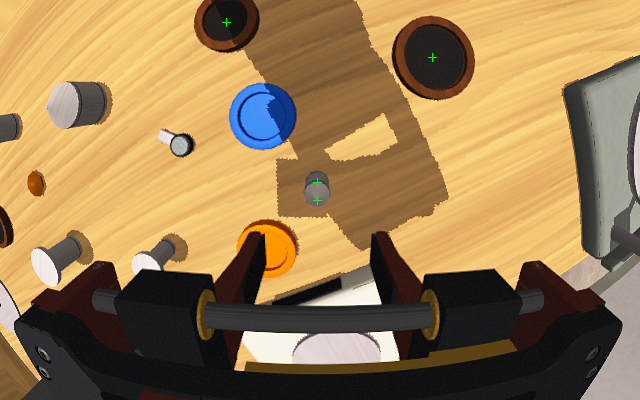

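The wrist view shows the marks on the pocket centres at (226,22) and (432,57), and the xs dop at (317,188) directly ahead. I'll descend and grasp.

```bash
python3 -m inch '[{"xyz":[0,0,4],"spin":0},{"xyz":[0,0,8],"spin":0},{"xyz":[0,0,11],"spin":0},{"xyz":[0,0,13.7],"spin":0},{"xyz":[0,-0.1,13.7],"spin":0},{"xyz":[0,-0.1,13.7],"spin":0}]' 
python3 -m inch '[{"xyz":[0,0,0],"spin":0},{"xyz":[0,0,0],"spin":0},{"xyz":[0,0,0],"spin":0},{"xyz":[0,0,0],"spin":0},{"xyz":[0,0,0],"spin":0},{"xyz":[0,0,0],"spin":0},{"xyz":[0,0,0],"spin":0},{"xyz":[0,0,0],"spin":0}]' 1
python3 -m inch '[{"xyz":[0,0,-2],"spin":0},{"xyz":[0,0,-5],"spin":0},{"xyz":[0,0,-9],"spin":0},{"xyz":[0,0,-14],"spin":0},{"xyz":[0,0,-14],"spin":0},{"xyz":[0,0,-14],"spin":0}]' 
python3 - <<'E'
from h import *
print(togo(514.7,419,160))
E
```

```text
t: 2.55
ee_pos: [662.4, 116.2, 23.8]
orientation: [-0.666, -3.07, 0.002]
ft_force: [0.1, 0.4, -0.3]
width: 61.5
t: 3.35
ee_pos: [662.6, 116.2, 24.2]
orientation: [-0.666, -3.07, 0.002]
ft_force: [-0.7, 0.3, 5.6]
width: 23.1
t: 3.95
ee_pos: [663.2, 116.5, 165.3]
orientation: [0.666, 3.068, -0.001]
ft_force: [0.3, -0.4, -1.2]
width: 23.5
[26.05 21.38  0.48]
```

Held: the width reads 23.5 mm. Next I'll move over the xs stand.

```bash
python3 -m inch '[{"xyz":[3,2.5,0],"spin":0},{"xyz":[6.5,5.5,0],"spin":0},{"xyz":[10,8.5,0],"spin":0},{"xyz":[13.5,11.2,0],"spin":0},{"xyz":[17,14,0.2],"spin":0},{"xyz":[20,16.5,0.2],"spin":0},{"xyz":[23,19,0.4],"spin":0},{"xyz":[25,20.5,0.4],"spin":0},{"xyz":[26,21.4,0.5],"spin":0},{"xyz":[26,21.4,0.5],"spin":0},{"xyz":[26,21.4,0.5],"spin":0},{"xyz":[26,21.4,0.5],"spin":0},{"xyz":[26,21.4,0.5],"spin":0}]'
python3 - <<'E'
from h import *
o=wshot('w1',[(514.7,419,10),(587,282,10)])
print(o['t'],togo(514.7,419,33.8))
E
```

```text
t: 5.25
ee_pos: [516.0, 417.7, 159.7]
orientation: [0.668, 3.068, -0.001]
ft_force: [-0.3, -0.1, -0.4]
width: 23.6
5.25 [ 0.19  0.05 12.61]
```

View pics/w1.png

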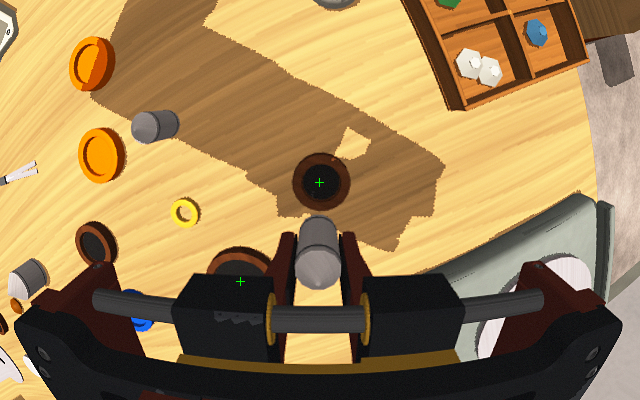

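The dop hangs upright at (318,250) and the mark sits on the pocket centre at (320,182). I'll lower it and release.

```bash
python3 -m inch '[{"xyz":[0.2,0,4],"spin":0},{"xyz":[0.2,0,8],"spin":0},{"xyz":[0.2,0,10.5],"spin":0},{"xyz":[0.2,0,11.7],"spin":0},{"xyz":[0.2,0,12.2],"spin":0},{"xyz":[0.2,0,12.6],"spin":0},{"xyz":[0.2,0,12.6],"spin":0},{"xyz":[0.2,0,12.6],"spin":0}]'
python3 -m inch '[{"xyz":[0,0,0],"spin":0},{"xyz":[0,0,0],"spin":0},{"xyz":[0,0,0],"spin":0},{"xyz":[0,0,0],"spin":0},{"xyz":[0,0,0],"spin":0},{"xyz":[0,0,0],"spin":0}]' 0.3
python3 -m inch '[{"xyz":[0,0,-3],"spin":0},{"xyz":[0,0,-7],"spin":0},{"xyz":[0,0,-11],"spin":0},{"xyz":[0,0,-13],"spin":0},{"xyz":[0,0,-13],"spin":0},{"xyz":[0,0,-13],"spin":0}]'
python3 - <<'E'
from h import *
print(togo(386,293,160))
E
```

```text
t: 6.1
ee_pos: [515.1, 419.1, 35.1]
orientation: [0.668, 3.066, 0.002]
ft_force: [-0.3, 0.7, -0.9]
width: 23.1
t: 6.7
ee_pos: [515.0, 419.1, 35.1]
orientation: [0.668, 3.067, 0.002]
ft_force: [0.2, -0.6, -0.5]
width: 61.1
t: 7.3
ee_pos: [514.4, 418.9, 164.7]
orientation: [0.668, 3.067, 0.001]
ft_force: [0.2, 0.1, 0.3]
width: 61.2
[  6.44 -16.79   0.43]
```

```bash
python3 -m inch '[{"xyz":[1.5,-4,0],"spin":0},{"xyz":[3,-8,0],"spin":0},{"xyz":[4.5,-12,0],"spin":0},{"xyz":[6,-15,0.2],"spin":0},{"xyz":[6.4,-16.8,0.4],"spin":0},{"xyz":[6.4,-16.8,0.4],"spin":0},{"xyz":[6.4,-16.8,0.4],"spin":0},{"xyz":[6.4,-16.8,0.4],"spin":0},{"xyz":[6.4,-16.8,0.4],"spin":0}]'
python3 - <<'E'
from h import *
o=wshot('w2',[(386,293,70),(386,293,0),(514.7,419,10)])
print(o['t'],togo(386,293,23))
E
```

```text
t: 8.2
ee_pos: [387.2, 293.5, 160.1]
orientation: [0.667, 3.066, 0.002]
ft_force: [0.1, -0.8, -0.0]
width: 61.4
8.2 [ 0.12 -0.1  13.71]
```

View pics/w2.png

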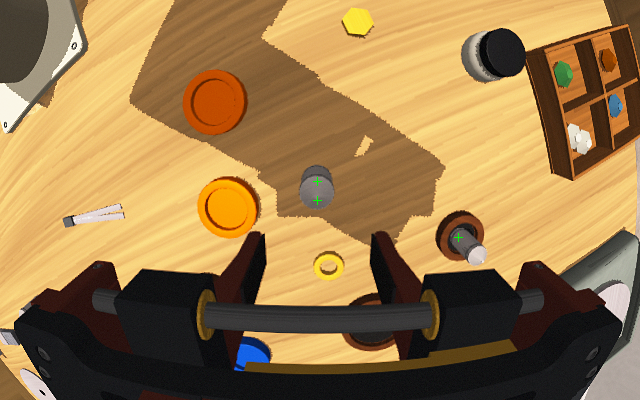

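The xs dop stands in its pocket at (465,245), and the s dop at (317,187) is lined up.

```bash
python3 -m inch '[{"xyz":[0.1,-0.1,4],"spin":0},{"xyz":[0.1,-0.1,8],"spin":0},{"xyz":[0.1,-0.1,11],"spin":0},{"xyz":[0.1,-0.1,13.7],"spin":0},{"xyz":[0.1,-0.1,13.7],"spin":0},{"xyz":[0.1,-0.1,13.7],"spin":0}]' 
python3 -m inch '[{"xyz":[0,0,0],"spin":0},{"xyz":[0,0,0],"spin":0},{"xyz":[0,0,0],"spin":0},{"xyz":[0,0,0],"spin":0},{"xyz":[0,0,0],"spin":0},{"xyz":[0,0,0],"spin":0},{"xyz":[0,0,0],"spin":0},{"xyz":[0,0,0],"spin":0}]' 1
python3 -m inch '[{"xyz":[0,0,-2],"spin":0},{"xyz":[0,0,-5],"spin":0},{"xyz":[0,0,-9],"spin":0},{"xyz":[0,0,-14],"spin":0},{"xyz":[0,0,-14],"spin":0},{"xyz":[0,0,-14],"spin":0}]' 
python3 - <<'E'
from h import *
print(togo(465.2,103,160))
E
```

```text
t: 8.85
ee_pos: [386.3, 293.1, 23.0]
orientation: [0.667, 3.067, 0.001]
ft_force: [-0.9, 0.2, -0.1]
width: 61.7
t: 9.65
ee_pos: [386.6, 293.3, 23.7]
orientation: [0.667, 3.067, 0.002]
ft_force: [-1.1, -0.2, 6.6]
width: 31.5
t: 10.25
ee_pos: [386.5, 293.5, 164.7]
orientation: [0.667, 3.065, 0.005]
ft_force: [0.7, -0.1, -1.7]
width: 31.5
[-15.08 -14.06   0.48]
```

```bash
python3 -m inch '[{"xyz":[-3,-2.8,0],"spin":0},{"xyz":[-6,-5.6,0],"spin":0},{"xyz":[-9,-8.4,0],"spin":0},{"xyz":[-12,-11.2,0.2],"spin":0},{"xyz":[-14,-13,0.4],"spin":0},{"xyz":[-15.1,-14.1,0.5],"spin":0},{"xyz":[-15.1,-14.1,0.5],"spin":0},{"xyz":[-15.1,-14.1,0.5],"spin":0},{"xyz":[-15.1,-14.1,0.5],"spin":0},{"xyz":[-15.1,-14.1,0.5],"spin":0}]'
python3 - <<'E'
from h import *
o=wshot('w3',[(465.2,103,10)])
print(o['t'],togo(465.2,103,33.5))
E
```

```text
t: 11.25
ee_pos: [464.8, 103.3, 159.4]
orientation: [0.665, 3.066, 0.005]
ft_force: [0.9, 0.4, -0.7]
width: 31.4
11.25 [ 1.000e-02 -7.000e-02  1.262e+01]
```

View pics/w3.png

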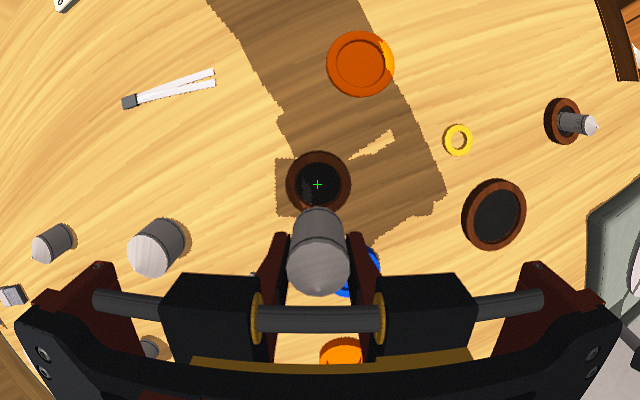

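The mark is on the pocket centre at (318,184) and the dop is upright, so I'll lower it.

```bash
python3 -m inch '[{"xyz":[0,0,4],"spin":0},{"xyz":[0,-0.1,8],"spin":0},{"xyz":[0,-0.1,10.5],"spin":0},{"xyz":[0,-0.1,11.7],"spin":0},{"xyz":[0,-0.1,12.2],"spin":0},{"xyz":[0,-0.1,12.6],"spin":0},{"xyz":[0,-0.1,12.6],"spin":0},{"xyz":[0,-0.1,12.6],"spin":0}]'
python3 -m inch '[{"xyz":[0,0,0],"spin":0},{"xyz":[0,0,0],"spin":0},{"xyz":[0,0,0],"spin":0},{"xyz":[0,0,0],"spin":0},{"xyz":[0,0,0],"spin":0},{"xyz":[0,0,0],"spin":0}]' 0.2
python3 -m inch '[{"xyz":[0,0,-3],"spin":0},{"xyz":[0,0,-7],"spin":0},{"xyz":[0,0,-11],"spin":0},{"xyz":[0,0,-13],"spin":0},{"xyz":[0,0,-13],"spin":0},{"xyz":[0,0,-13],"spin":0}]' 0
python3 - <<'E'
from h import *
print(togo(378.5,-272,160))
E
```

```text
t: 12.1
ee_pos: [465.9, 102.8, 34.6]
orientation: [0.664, 3.064, 0.006]
ft_force: [-0.2, -0.3, -1.2]
width: 31.6
t: 12.7
ee_pos: [465.9, 102.8, 34.5]
orientation: [0.665, 3.064, 0.006]
ft_force: [0.3, 0.0, -0.0]
width: 70.0
t: 13.3
ee_pos: [464.8, 102.5, 164.4]
orientation: [0.664, 3.064, 0.006]
ft_force: [-0.8, -1.1, -0.8]
width: 87.6
[ -7.66 -37.66   0.28]
```

```bash
python3 -m inch '[{"xyz":[-1,-4.5,0],"spin":0},{"xyz":[-2,-9,0],"spin":0},{"xyz":[-3,-13.5,0],"spin":0},{"xyz":[-4,-18,0],"spin":0},{"xyz":[-5,-22.5,0],"spin":0},{"xyz":[-6,-27,0],"spin":0},{"xyz":[-7,-31.5,0],"spin":0},{"xyz":[-7.5,-35,0.2],"spin":0},{"xyz":[-7.7,-37.7,0.3],"spin":0},{"xyz":[-7.7,-37.7,0.3],"spin":0},{"xyz":[-7.7,-37.7,0.3],"spin":0},{"xyz":[-7.7,-37.7,0.3],"spin":0},{"xyz":[-7.7,-37.7,0.3],"spin":0}]'
python3 - <<'E'
from h import *
o=wshot('w4',[(378.5,-272,76),(378.5,-272,0),(487.8,-434,10),(451,-96,82)])
print(o['t'],o['qpos'],togo(378.5,-272,23))
E
```

```text
t: 14.6
ee_pos: [378.8, -271.3, 159.4]
orientation: [0.662, 3.065, 0.007]
ft_force: [0.6, -0.5, 0.6]
width: 87.6
14.6 [-0.6513709   0.28489268  2.02434799  0.00888554  0.82888395 -1.80258265] [ 0.09 -0.15 13.67]
```

View pics/w4.png

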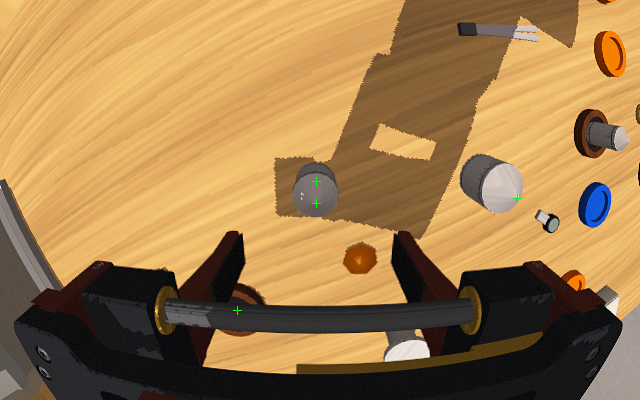

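The s dop stands in its stand at (600,133), and the m dop at (316,190) is aligned.

```bash
python3 -m inch '[{"xyz":[0.1,-0.1,4],"spin":0},{"xyz":[0.1,-0.1,8],"spin":0},{"xyz":[0.1,-0.1,11],"spin":0},{"xyz":[0.1,-0.1,13.7],"spin":0},{"xyz":[0.1,-0.1,13.7],"spin":0},{"xyz":[0.1,-0.1,13.7],"spin":0}]' 
python3 -m inch '[{"xyz":[0,0,0],"spin":0},{"xyz":[0,0,0],"spin":0},{"xyz":[0,0,0],"spin":0},{"xyz":[0,0,0],"spin":0},{"xyz":[0,0,0],"spin":0},{"xyz":[0,0,0],"spin":0},{"xyz":[0,0,0],"spin":0},{"xyz":[0,0,0],"spin":0}]' 1
python3 -m inch '[{"xyz":[0,0,-2],"spin":0},{"xyz":[0,0,-5],"spin":0},{"xyz":[0,0,-9],"spin":0},{"xyz":[0,0,-14],"spin":0},{"xyz":[0,0,-14],"spin":0},{"xyz":[0,0,-14],"spin":0}]' 
python3 - <<'E'
from h import *
print(togo(487.8,-434,160))
E
```

```text
t: 15.25
ee_pos: [378.7, -271.0, 22.8]
orientation: [0.661, 3.066, 0.007]
ft_force: [0.6, 0.4, -0.3]
width: 87.7
t: 16.05
ee_pos: [378.9, -271.2, 23.0]
orientation: [0.661, 3.066, 0.007]
ft_force: [-1.8, -0.2, 5.1]
width: 41.6
t: 16.65
ee_pos: [378.1, -271.7, 163.4]
orientation: [0.66, 3.064, 0.006]
ft_force: [0.6, 0.3, -2.8]
width: 41.7
[-16.68 -10.27   0.4 ]
```

```bash
python3 -m inch '[{"xyz":[-3,-2,0],"spin":0},{"xyz":[-6,-4,0],"spin":0},{"xyz":[-9,-6,0],"spin":0},{"xyz":[-12,-7.5,0.2],"spin":0},{"xyz":[-15,-9,0.4],"spin":0},{"xyz":[-16.7,-10.3,0.4],"spin":0},{"xyz":[-16.7,-10.3,0.4],"spin":0},{"xyz":[-16.7,-10.3,0.4],"spin":0},{"xyz":[-16.7,-10.3,0.4],"spin":0},{"xyz":[-16.7,-10.3,0.4],"spin":0}]'
python3 - <<'E'
from h import *
o=wshot('w5',[(487.8,-434,10)])
print(o['t'],togo(487.8,-434,33))
E
```

```text
t: 17.65
ee_pos: [487.1, -433.2, 159.3]
orientation: [0.66, 3.065, 0.007]
ft_force: [0.5, 0.7, -2.4]
width: 41.7
17.65 [ 1.000e-02 -1.000e-01  1.267e+01]
```

View pics/w5.png

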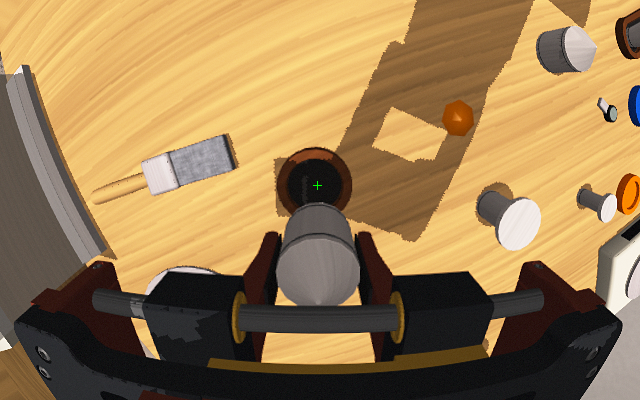

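The mark is within 2 px of the pocket centre at (315,186), so I'll lower it.

```bash
python3 -m inch '[{"xyz":[0,0,4],"spin":0},{"xyz":[0,-0.1,8],"spin":0},{"xyz":[0,-0.1,10.5],"spin":0},{"xyz":[0,-0.1,11.7],"spin":0},{"xyz":[0,-0.1,12.2],"spin":0},{"xyz":[0,-0.1,12.6],"spin":0},{"xyz":[0,-0.1,12.6],"spin":0},{"xyz":[0,-0.1,12.6],"spin":0}]'
python3 -m inch '[{"xyz":[0,0,0],"spin":0},{"xyz":[0,0,0],"spin":0},{"xyz":[0,0,0],"spin":0},{"xyz":[0,0,0],"spin":0},{"xyz":[0,0,0],"spin":0},{"xyz":[0,0,0],"spin":0}]' 0.1
python3 -m inch '[{"xyz":[0,0,-3],"spin":0},{"xyz":[0,0,-7],"spin":0},{"xyz":[0,0,-11],"spin":0},{"xyz":[0,0,-13],"spin":0},{"xyz":[0,0,-13],"spin":0},{"xyz":[0,0,-13],"spin":0}]' 0
python3 - <<'E'
from h import *
print(togo(451,-96,160))
E
```

```text
t: 18.5
ee_pos: [488.6, -434.6, 35.0]
orientation: [0.66, 3.063, 0.005]
ft_force: [-0.3, -0.0, -3.1]
width: 41.4
t: 19.1
ee_pos: [488.6, -434.7, 35.0]
orientation: [0.66, 3.063, 0.005]
ft_force: [0.8, -0.5, -0.2]
width: 78.5
t: 19.7
ee_pos: [487.2, -434.6, 164.6]
orientation: [0.66, 3.063, 0.005]
ft_force: [0.2, -0.1, 0.2]
width: 88.1
[17.24 29.37  0.48]
```

```bash
python3 -m inch '[{"xyz":[2.3,4,0],"spin":0},{"xyz":[4.6,8,0],"spin":0},{"xyz":[7,12,0],"spin":0},{"xyz":[9.4,16,0],"spin":0},{"xyz":[11.7,20,0],"spin":0},{"xyz":[14,24,0.2],"spin":0},{"xyz":[16,27.5,0.4],"spin":0},{"xyz":[17.2,29.4,0.5],"spin":0},{"xyz":[17.2,29.4,0.5],"spin":0},{"xyz":[17.2,29.4,0.5],"spin":0},{"xyz":[17.2,29.4,0.5],"spin":0},{"xyz":[17.2,29.4,0.5],"spin":0}]'
python3 - <<'E'
from h import *
o=wshot('w6',[(451,-96,82),(451,-96,0)])
print(o['t'],togo(451,-96,24))
E
```

```text
t: 20.9
ee_pos: [451.6, -96.9, 159.5]
orientation: [0.662, 3.063, 0.005]
ft_force: [-0.5, 0.0, 0.3]
width: 87.4
20.9 [ 1.800e-01 -1.000e-02  1.356e+01]
```

View pics/w6.png

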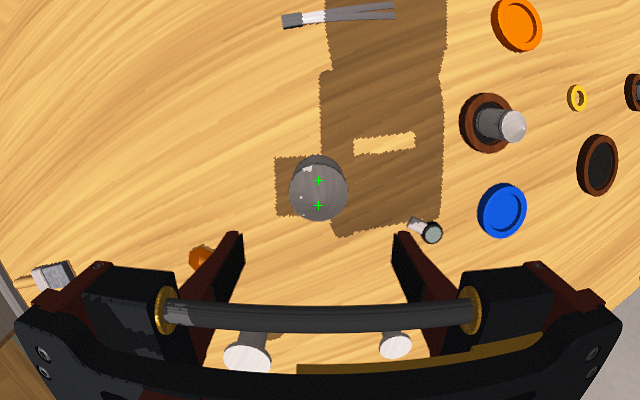

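The l dop at (318,188) is centred between the jaws.

```bash
python3 -m inch '[{"xyz":[0.1,0,4],"spin":0},{"xyz":[0.1,0,8],"spin":0},{"xyz":[0.1,0,11],"spin":0},{"xyz":[0.1,0,13.6],"spin":0},{"xyz":[0.1,0,13.6],"spin":0},{"xyz":[0.1,0,13.6],"spin":0}]' 
python3 -m inch '[{"xyz":[0,0,0],"spin":0},{"xyz":[0,0,0],"spin":0},{"xyz":[0,0,0],"spin":0},{"xyz":[0,0,0],"spin":0},{"xyz":[0,0,0],"spin":0},{"xyz":[0,0,0],"spin":0},{"xyz":[0,0,0],"spin":0},{"xyz":[0,0,0],"spin":0}]' 1
python3 -m inch '[{"xyz":[0,0,-2],"spin":0},{"xyz":[0,0,-5],"spin":0},{"xyz":[0,0,-9],"spin":0},{"xyz":[0,0,-14],"spin":0},{"xyz":[0,0,-14],"spin":0},{"xyz":[0,0,-14],"spin":0}]' 
python3 - <<'E'
from h import *
print(togo(587.4,281,165))
E
```

```text
t: 21.55
ee_pos: [451.7, -96.7, 23.6]
orientation: [0.663, 3.063, 0.005]
ft_force: [-0.1, -0.1, 0.4]
width: 87.9
t: 22.35
ee_pos: [452.1, -96.7, 24.1]
orientation: [0.663, 3.063, 0.005]
ft_force: [-0.7, 1.0, 7.0]
width: 53.3
t: 22.95
ee_pos: [451.1, -96.9, 164.6]
orientation: [0.663, 3.061, 0.005]
ft_force: [-0.3, 0.8, -4.6]
width: 53.7
[ 3.22 40.04  0.14]
```

```bash
python3 -m inch '[{"xyz":[0.3,3,0],"spin":0},{"xyz":[0.6,7,0],"spin":0},{"xyz":[0.9,11,0],"spin":0},{"xyz":[1.2,15,0],"spin":0},{"xyz":[1.5,19,0],"spin":0},{"xyz":[1.8,23,0],"spin":0},{"xyz":[2.1,27,0],"spin":0},{"xyz":[2.5,31,0],"spin":0},{"xyz":[2.8,35,0],"spin":0},{"xyz":[3.1,38,0.1],"spin":0},{"xyz":[3.2,40,0.1],"spin":0},{"xyz":[3.2,40,0.1],"spin":0},{"xyz":[3.2,40,0.1],"spin":0},{"xyz":[3.2,40,0.1],"spin":0},{"xyz":[3.2,40,0.1],"spin":0}]'
python3 - <<'E'
from h import *
o=wshot('w7',[(587.4,281,10)])
print(o['t'],togo(587.4,281,34))
E
```

```text
t: 24.45
ee_pos: [586.7, 279.3, 164.6]
orientation: [0.664, 3.062, 0.003]
ft_force: [0.9, 0.3, -4.5]
width: 53.6
24.45 [ 0.14  0.1  13.11]
```

View pics/w7.png

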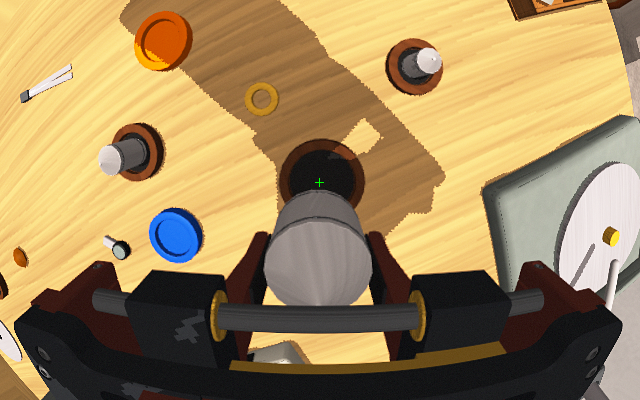

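The pocket ring is centred at about (321,182) and the mark is at (319,182), so I'll lower it.

```bash
python3 -m inch '[{"xyz":[0.1,0.1,4],"spin":0},{"xyz":[0.1,0.2,8],"spin":0},{"xyz":[0.1,0.2,11],"spin":0},{"xyz":[0.1,0.2,12.2],"spin":0},{"xyz":[0.1,0.2,12.7],"spin":0},{"xyz":[0.1,0.2,13.1],"spin":0},{"xyz":[0.1,0.2,13.1],"spin":0},{"xyz":[0.1,0.2,13.1],"spin":0}]'
python3 -m inch '[{"xyz":[0,0,0],"spin":0},{"xyz":[0,0,0],"spin":0},{"xyz":[0,0,0],"spin":0},{"xyz":[0,0,0],"spin":0},{"xyz":[0,0,0],"spin":0},{"xyz":[0,0,0],"spin":0}]' 0
python3 -m inch '[{"xyz":[0,0,-3],"spin":0},{"xyz":[0,0,-7],"spin":0},{"xyz":[0,0,-11],"spin":0},{"xyz":[0,0,-15],"spin":0},{"xyz":[0,0,-18],"spin":0},{"xyz":[10,0,-18],"spin":0},{"xyz":[10,0,-18],"spin":0},{"xyz":[10,0,-18],"spin":0},{"xyz":[10,0,-18],"spin":0}]'
python3 - <<'E'
from h import *
for n in('top','side'):cv2.imwrite(f'pics/{n}_end.png',ctrl.get_image(n)[:,:,::-1])
a=cv2.imread('pics/side_end.png')[90:370,150:470];cv2.imwrite('pics/side_endc.png',cv2.resize(a,None,fx=2.1,fy=2.1,interpolation=cv2.INTER_CUBIC))
b=cv2.convertScaleAbs(cv2.imread('pics/top_end.png')[90:270,130:520],alpha=2);cv2.imwrite('pics/top_endc.png',cv2.resize(b,None,fx=2,fy=2,interpolation=cv2.INTER_CUBIC))
E
```

```text
t: 25.3
ee_pos: [589.1, 282.1, 35.5]
orientation: [0.664, 3.059, 0.006]
ft_force: [0.7, 0.9, -3.3]
width: 53.6
t: 25.9
ee_pos: [589.1, 282.2, 35.5]
orientation: [0.664, 3.059, 0.006]
ft_force: [0.6, 0.9, -0.2]
width: 87.8
t: 26.8
ee_pos: [495.4, 323.9, 214.9]
orientation: [0.661, 3.06, 0.006]
ft_force: [0.5, -0.0, 0.1]
width: 87.8
```

View pics/side_endc.png

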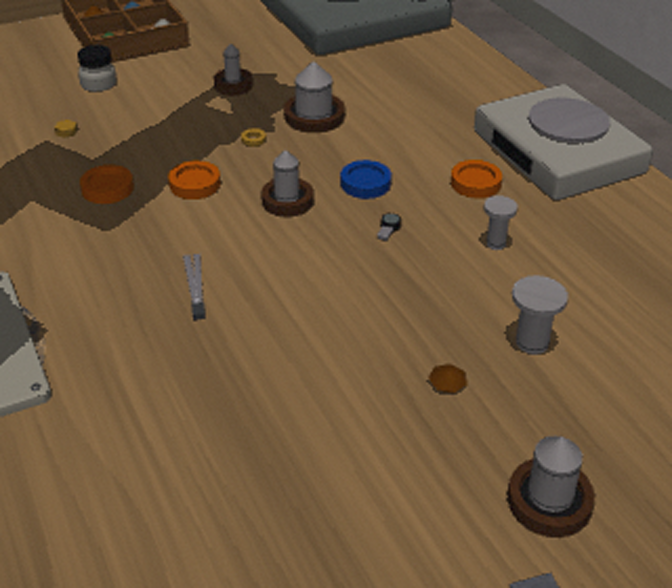

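View pics/top_endc.png

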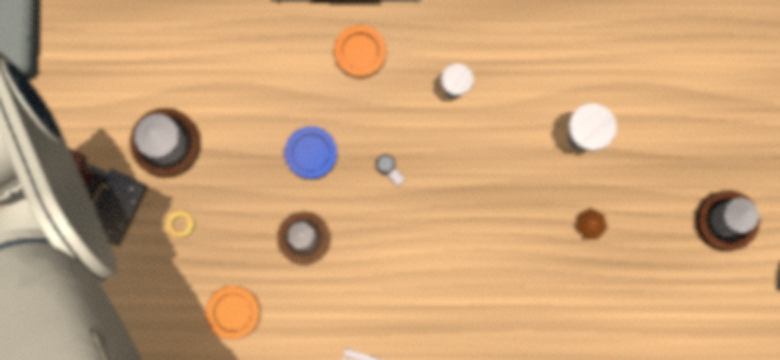

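All four dops stand upright in their own stands, the flat-headed dops have not moved, and the gripper is clear. I'll hand the job in.

```bash
python3 -c "
from workcell import ctrl
print(ctrl.get_obs()['ft_force']);print(ctrl.close_job())"
```

```text
[-0.19295355  0.09692864 -0.00830245]
the job is handed in; nothing more can be done
None
```

All four cone-ended dops are standing in their matching dark-wood stands, and I handed the job in at about 27 s of robot time. I placed them from smallest to largest, releasing each about 1 mm above the pocket floor.

- **Placement:** the final side and top pictures show all four upright inside their pockets. The two flat-headed dops are still where they stood, and the blue and orange look-alikes were not touched.
- **Grips:** the measured widths were about 23.5, 31.5, 41.7 and 53.7 mm, each within 0.5 mm of its dop's diameter.
- **Forces:** the wrist forces printed after each move stayed under about 7 N, and the last reading, with the gripper clear, was close to zero.
- **Disagreement:** a rough by-eye reading of the stands in the side view differed from the top view by 6–9 mm in y. I used the top-view positions, and the wrist camera confirmed each to within about 3 pixels before I lowered the dop.

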